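# Reverse the tap sleeve row into the calibration rack

## Task

Move the three titanium tap sleeves and the brass nozzle from the drying rack into the pockets of the calibration rack, in the reverse order: the piece that stood nearest the drying rack's black-capped datum post goes in the pocket farthest from the calibration rack's datum post, the next one in the next pocket, and so on, until the piece that stood farthest is nearest. Stand each piece upright on the floor of its own pocket, let go of it, and do not tip any piece over on the way.

Things in the scene. Friction and masses are not known exactly. Their poses are not given: they have to be found in the camera images.
- long_sleeve: Plain grey titanium tube piece, the tallest and thinnest: 26 mm across, 80 mm tall, about 90 g. Origin: centre of its underside; z up along its axis. Starts upright on its own pad on the drying rack.
- short_sleeve: Plain grey titanium tube piece, the shortest and thickest: 36 mm across, 56 mm tall, about 120 g. Origin: centre of its underside; z up along its axis. Starts upright on its own pad on the drying rack.
- flanged_sleeve: Grey titanium tube piece with a foot flange: flange 42 mm across and 8 mm thick at the bottom, barrel 28 mm across above it, 70 mm tall in all, about 100 g. Origin: centre of its underside; z up along its axis. Starts upright on its own pad on the drying rack.
- nozzle: Brass reference nozzle: round body 33 mm across up to 50 mm height, then a cone narrowing to a 16 mm tip, 74 mm tall in all, about 250 g. Origin: centre of its underside; z up along its axis. Starts upright on its own pad on the drying rack.
- drying_rack: Fixed flat reddish copper bar, 64 mm wide (x), 8 mm thick, long in y (-122 to +150 mm), with four white pads in a row, at x = 0, y = -90, -30, 30, 90 mm; pad tops 16 mm above the table. At y = +136 mm, the +y end, stands its round datum post with a black cap (20 mm across, top 40 mm above the table). Origin: on the table, under the row's middle; z up.
- calibration_rack: Fixed aluminium tray, 66 mm wide (x), long in y (-128 to +152), with four empty square pockets, 50 mm inside, centres at x = 0, y = -90, -30, 30, 90 mm. Dark floors 5 mm, wall tops 17 mm above the table; walls 8 to 10 mm thick. At y = +136 mm, the +y end, stands its black-capped round datum post (20 mm across, top 37 mm high). Origin: on the table, under the row's middle; z up.
- pad_long_sleeve: Low white round pad, 40 mm across, 8 mm thick, fixed on the drying rack at one of its four places; the long sleeve stands on it at the start, within 3 mm of its middle. It stays put and so tells where in the row the long sleeve started. Origin: centre of its underside, so its top is 8 mm above.
- pad_short_sleeve: Low white round pad, 50 mm across, 8 mm thick, fixed on the drying rack at one of its four places; the short sleeve stands on it at the start, within 3 mm of its middle. It stays put and so tells where in the row the short sleeve started. Origin: centre of its underside, so its top is 8 mm above.
- pad_flanged_sleeve: Low white round pad, 56 mm across, 8 mm thick, fixed on the drying rack at one of its four places; the flanged sleeve stands on it at the start, within 3 mm of its middle. It stays put and so tells where in the row the flanged sleeve started. Origin: centre of its underside, so its top is 8 mm above.
- pad_nozzle: Low white round pad, 45 mm across, 8 mm thick, fixed on the drying rack at one of its four places; the nozzle stands on it at the start, within 3 mm of its middle. It stays put and so tells where in the row the nozzle started. Origin: centre of its underside, so its top is 8 mm above.

How it is judged:
At the end, for the whole second after the job is handed in: Each piece stands upright (within 0.1 rad) and at rest on the floor (within 4 mm) of its own calibration rack pocket, within 13 mm of its centre along each rack axis, the row reversed: started at y on the drying rack, ends at -y (y grows towards each datum post) (x of long_sleeve in the frame of calibration_rack between -0.013 and 0.013 m and z of long_sleeve in the frame of calibration_rack between 0.001 and 0.009 m and angle between each of long_sleeve, short_sleeve, flanged_sleeve, nozzle's own z axis and vertical below 0.1 rad and linear speed of each of long_sleeve, short_sleeve, flanged_sleeve, nozzle below 0.02 m/s and angular speed of each of long_sleeve, short_sleeve, flanged_sleeve, nozzle below 0.2 rad/s and ((y of pad_long_sleeve in the frame of drying_rack between -0.11 and -0.07 m and y of long_sleeve in the frame of calibration_rack between 0.077 and 0.103 m) or (y of pad_long_sleeve in the frame of drying_rack between -0.05 and -0.01 m and y of long_sleeve in the frame of calibration_rack between 0.017 and 0.043 m) or (y of pad_long_sleeve in the frame of drying_rack between 0.01 and 0.05 m and y of long_sleeve in the frame of calibration_rack between -0.043 and -0.017 m) or (y of pad_long_sleeve in the frame of drying_rack between 0.07 and 0.11 m and y of long_sleeve in the frame of calibration_rack between -0.103 and -0.077 m)) and x of short_sleeve in the frame of calibration_rack between -0.013 and 0.013 m and z of short_sleeve in the frame of calibration_rack between 0.001 and 0.009 m and ((y of pad_short_sleeve in the frame of drying_rack between -0.11 and -0.07 m and y of short_sleeve in the frame of calibration_rack between 0.077 and 0.103 m) or (y of pad_short_sleeve in the frame of drying_rack between -0.05 and -0.01 m and y of short_sleeve in the frame of calibration_rack between 0.017 and 0.043 m) or (y of pad_short_sleeve in the frame of drying_rack between 0.01 and 0.05 m and y of short_sleeve in the frame of calibration_rack between -0.043 and -0.017 m) or (y of pad_short_sleeve in the frame of drying_rack between 0.07 and 0.11 m and y of short_sleeve in the frame of calibration_rack between -0.103 and -0.077 m)) and x of flanged_sleeve in the frame of calibration_rack between -0.013 and 0.013 m and z of flanged_sleeve in the frame of calibration_rack between 0.001 and 0.009 m and ((y of pad_flanged_sleeve in the frame of drying_rack between -0.11 and -0.07 m and y of flanged_sleeve in the frame of calibration_rack between 0.077 and 0.103 m) or (y of pad_flanged_sleeve in the frame of drying_rack between -0.05 and -0.01 m and y of flanged_sleeve in the frame of calibration_rack between 0.017 and 0.043 m) or (y of pad_flanged_sleeve in the frame of drying_rack between 0.01 and 0.05 m and y of flanged_sleeve in the frame of calibration_rack between -0.043 and -0.017 m) or (y of pad_flanged_sleeve in the frame of drying_rack between 0.07 and 0.11 m and y of flanged_sleeve in the frame of calibration_rack between -0.103 and -0.077 m)) and x of nozzle in the frame of calibration_rack between -0.013 and 0.013 m and z of nozzle in the frame of calibration_rack between 0.001 and 0.009 m and ((y of pad_nozzle in the frame of drying_rack between -0.11 and -0.07 m and y of nozzle in the frame of calibration_rack between 0.077 and 0.103 m) or (y of pad_nozzle in the frame of drying_rack between -0.05 and -0.01 m and y of nozzle in the frame of calibration_rack between 0.017 and 0.043 m) or (y of pad_nozzle in the frame of drying_rack between 0.01 and 0.05 m and y of nozzle in the frame of calibration_rack between -0.043 and -0.017 m) or (y of pad_nozzle in the frame of drying_rack between 0.07 and 0.11 m and y of nozzle in the frame of calibration_rack between -0.103 and -0.077 m))); the robot touches nothing.
It fails at once if a piece is tipped over (leans more than 0.8 rad) (angle between any of long_sleeve, short_sleeve, flanged_sleeve, nozzle's own z axis and vertical above 0.8 rad).
It also fails if it takes over 120 s, if anything falls off the work surface, if the arm or the gripper's body presses on something with over 40 N, if the wrist force passes 120 N, or if a joint passes its speed limit or range.

## Robot

A 6-joint arm with a two-finger parallel gripper is mounted at the origin on the work surface. World frame = base frame: x ahead of the robot, y to its left, z up, the work surface at z = 0. Lengths are in m, angles in rad, forces in N, time in s.
With the tool pointing down it reaches from about 0.375 to 0.975 m from the base axis. Payload 3.8 kg.
Tool frame: the origin (TCP) lies on the centre line of the jaws, within the pads' length; the fingertips stand 8 mm ahead of it and the grasp point (between the pads) lies 11 mm behind it; z points along the fingers, y is the direction in which the jaws open and shut (so a half turn about z gives the same grasp; the last joint's range is limited). The gripper opens to 85 mm and grips with 20 to 120 N. Pads are 22 mm wide; open, the fingers measure 114 mm over their backs; the gripper's body (76 mm by 85 mm) begins 54 mm behind the grasp point. The pads swing forward as they close: fully open they stand 13 mm farther back than shut.
Start: joints at [-1.17, 0.264, 1.604, -0, 1.274, -0.037], TCP at [0.286, -0.611, 0.239] pointing down, gripper open.
Joint ranges: [-2.63, 2.63], [-0.94, 2.18], [0.31, 2.57], [-1.31, 4.45], [0, 2.66], [-2.55, 2.55]. Speed limits (rad/s): [2.57, 2.57, 3.14, 3.14, 3.14, 3.14].

## Interface

Orientations are given as a rotation vector (axis times angle).
In Python, from workcell import * gives the robot as it stands.
- The arm moves only by the tool play_rows, never from a script. Its arguments are lists of equal length, an entry for each row: "slide": the shift along the tool's x, y, z in cm, a list of three; "delta_rot": the turn, a rotation vector about the tool's x, y, z in rad, a list of three. In form: {"slide": [[x, y, z], ...], "delta_rot": [[wx, wy, wz], ...]}. A call has 1 to 12 rows; each row is the pose to reach, as a shift and turn from the pose measured when the call began, along the tool's axes at that moment; what a row does not reach only later rows make up. A row lasts 1/12 s, in which the tool goes at most 41.7 mm and 7.16 degrees, less where a joint would pass 70% of its speed; a pose out of reach is approached as far as the arm can. A call with a gripper value outside its range is refused whole. "hand" is the opening, from 0 (shut) to 1 (fully open), set as the call begins (left out, the last holds). The fingers move at their own pace and stop on an object; "force" is the grip in N (left out, the last holds). Time passes only in rows, so rows that repeat a pose let the fingers close. It gives the time, the measured TCP pose, the force and the opening at its end, in the units of the state.
- read_state(): the state, without advancing time (a new reading comes with each control period).
- read_camera(name): name is "side" or "top"; returns a dict with "image" (480x640x3 uint8, red, green, blue), "depth" (480x640 float32, m along the optical axis (not along the pixel's ray), 0 where there is no reading), "fovy" (degrees; the focal length in pixels is half the picture's height over the tangent of half this angle, whatever the lens; pixels are square), "cx", "cy" (the principal point, pixels), "world_from_camera" (4x4, takes a point from camera to world coordinates). Camera axes: x right, y up, looking along -z (the intrinsics and any distortion apply to the point x, -y, -z); pixel columns grow to the right and rows downward; lengths in m; the calibration is good to about 2 mm. A picture is of the moment at which its call begins.
- finish_job(): hands the job in, once; it reports no verdict.
Trained networks look in a picture, given as the dict that the camera call returned (one of the last four; its "shot" number tells which), for a name from the list of things; names that differ only in an ending like _2 or _b are one class to them, and where a whole thing is asked for, a point or a joint stands for the part that bears it (a point fixed in the world has none). Each returns a list of dicts, best first, with "conf" (0 to 1); they miss things now and then, are a little off and sometimes report something else, mostly with a low value. They report only what shows in the picture. A call takes as long as a camera call.
- spot_in(target, picture): "bbox" ([centre column, centre row, width, height] in pixels, round what is visible of it).
- landmark_of(target, picture): "at" ([column, row] in pixels: a listed point, or the origin of a listed thing).
The state is a dict: "time": time; "q": joint angles; "joint_vel": joint speeds; "joint_torque": joint torques, N m; "tool_pos": TCP position; "tcp_rot": TCP orientation; "wrist_force": force on the tool from outside, world axes, zero at the start; "torque": the same for the moment, N m; "width": opening from 0.0 (shut) to 1.0 (fully open).
Only numpy, scipy, OpenCV 4.12 (cv2) and the standard library are available. Lean on these libraries where they do the work, as an engineer would, in place of code of your own. Each camera call takes 0.05 s, during which the arm holds its last target.

## Working session

There is one attempt and no reset: what is moved stays moved. The work goes in short steps, Python scripts to look and compute and a tool call to move; the robot and the scene stay as the last step left them, time stands still between calls to the robot, and variables do not carry over. Pictures are saved under pics/ and viewed, and the job is handed in when it is done.

Besides the shell and the picture viewer there is one more tool, called after "Call:" in YAML: its name, and indented under it one key for each argument. play_rows: Moves the arm, as the interface text tells. Its arguments: {"type":"object","properties":{"slide":{"type":"array"},"delta_rot":{"type":"array"},"hand":{"type":"number"},"force":{"type":"number"}},"required":["slide","delta_rot"]}

```bash
mkdir -p pics; ls; python3 - <<'E'
from workcell import *
import cv2
s=read_state();print({k:(v if not hasattr(v,'tolist') else v.tolist()) for k,v in s.items()})
for n in("top","side"):
    p=read_camera(n);cv2.imwrite(f"pics/{n}0.png",p["image"][...,::-1]);print({k:v for k,v in p.items() if k not in("image","depth")})
E
```

```text
pics
{'time': 0.0, 'q': [-1.169869600195121, 0.26474594963119913, 1.6053936494862817, -1.7893181527451707e-05, 1.273741095397673, -0.03689317261781419], 'joint_vel': [0.0016697813538033546, 8.149425460203153e-05, 0.00016539279939889725, -0.0009425060438432551, 0.0005778528909250039, 0.00026620941803393125], 'joint_torque': [0.0009246656918548979, -51.51082992553711, -36.73155069351196, 0.00028872630537080113, 0.012838886759709567, 1.638166509110306e-05], 'tool_pos': [0.28588642369425693, -0.6106549159948294, 0.2379562853807328], 'tcp_rot': [-3.0644223796073504, -0.6817662542912367, 0.0006765088902427402], 'wrist_force': [-1.079466251419357, 0.38945090862569565, 0.15038663168956654], 'torque': [-0.04212287104697845, -0.042452859550571515, 0.008997916344985906], 'width': 0.9974915086012739}
{'fovy': 51.66857522362319, 'cx': 322.4118416365854, 'cy': 243.85019638020384, 'world_from_camera': array([[ 0.01324793,  0.98705047, -0.159862  ,  0.43151175],
       [-0.99953142,  0.01748453,  0.02512414,  0.00125932],
       [ 0.02759391,  0.15945425,  0.9868196 ,  0.74854275],
       [ 0.        ,  0.        ,  0.        ,  1.        ]]), 'shot': 1}
{'fovy': 57.322436938376896, 'cx': 318.0241598286964, 'cy': 250.88412749739268, 'world_from_camera': array([[-0.91829607,  0.2657249 , -0.29346652,  0.30198669],
       [-0.39577845, -0.59824731,  0.69674929,  0.48460569],
       [ 0.00957808,  0.75596986,  0.65453635,  0.51849854],
       [ 0.        ,  0.        ,  0.        ,  1.        ]]), 'shot': 2}
```

View pics/top0.png

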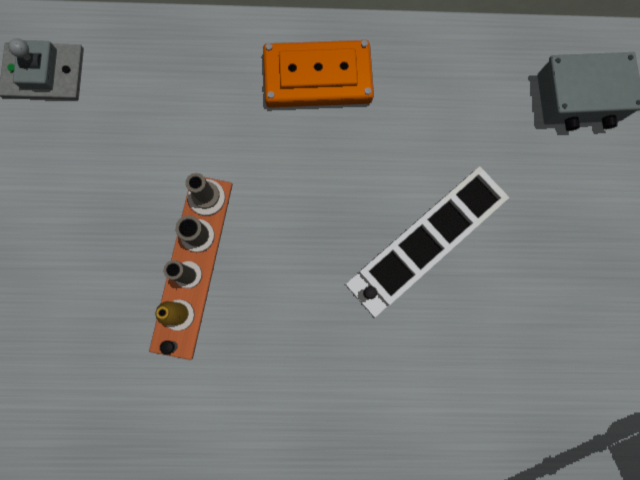

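View pics/side0.png

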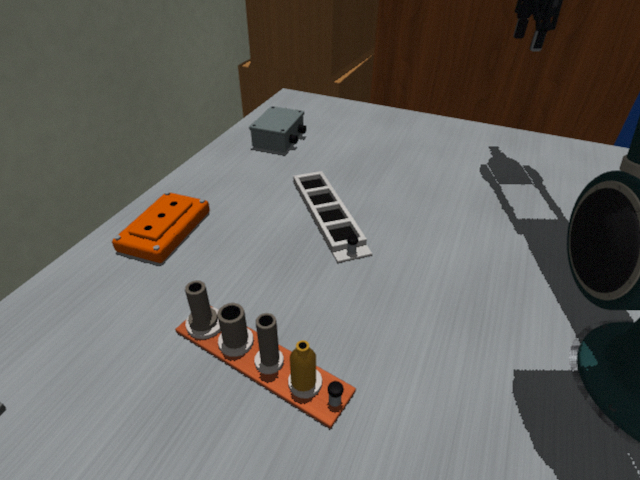

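Both views show the row. From the black post (top view ~168,347) it runs nozzle (170,313), thin long sleeve (180,272), thick short sleeve (192,232), then flanged sleeve (203,192). The tray post is at (370,292). Next I'll measure the racks and pieces.

```bash
cat > h.py <<'E'
from workcell import *
import numpy as np, cv2
def cloud(p):
    d=p["depth"];f=240/np.tan(np.radians(p["fovy"])/2)
    v,u=np.mgrid[:480,:640]
    P=np.stack([(u-p["cx"])/f*d,-(v-p["cy"])/f*d,-d,np.ones_like(d)],-1)@p["world_from_camera"].T
    P=P[...,:3];P[d==0]=np.nan
    return P
def ray(p,uv,z):
    f=240/np.tan(np.radians(p["fovy"])/2);M=p["world_from_camera"]
    r=M[:3,:3]@np.array([(uv[0]-p["cx"])/f,-(uv[1]-p["cy"])/f,-1]);o=M[:3,3]
    return o+r*(z-o[2])/r[2]
def rectfit(X):
    r=cv2.minAreaRect((X*1000).astype(np.float32));return r
E
cat > m1.py <<'E'
from h import *
np.set_printoptions(precision=4,suppress=True)
for n in("top","side"):
    p=read_camera(n);P=cloud(p);I=p["image"].astype(int);np.save(n+"P.npy",P);np.save(n+"I.npy",I)
    hsv=cv2.cvtColor(p["image"],cv2.COLOR_RGB2HSV)
    print(n,"table z",np.nanmedian(P[200:300,300:340,2]) if n=="top" else "")
    for k in("drying_rack","calibration_rack","long_sleeve","short_sleeve","flanged_sleeve","nozzle","pad_long_sleeve","pad_short_sleeve","pad_flanged_sleeve","pad_nozzle"):
        s=landmark_of(k,p)[:2]
        z={"drying_rack":0,"calibration_rack":0}.get(k,.008 if k.startswith("pad") else .016)
        print(k,[(round(a["conf"],2),np.round(a["at"],1),ray(p,a["at"],z)[:2]) for a in s])
    # drying bar: by colour, z 3..13 mm
    m=(hsv[...,0]<12)&(hsv[...,1]>120)&(P[...,2]>.003)&(P[...,2]<.013)&(np.abs(P[...,0]-.4)<.2)&(P[...,1]>.1)
    m=cv2.morphologyEx(m.astype(np.uint8),cv2.MORPH_OPEN,np.ones((2,2)))>0
    N,l,st,_=cv2.connectedComponentsWithStats(m.astype(np.uint8));i=1+np.argmax(st[1:,4]);print("bar",st[i],rectfit(P[l==i][:,:2]),np.median(P[l==i][:,2]))
    m=(P[...,2]>.010)&(P[...,2]<.022)&(P[...,0]>.3)&(P[...,0]<.65)&(P[...,1]>-.3)&(P[...,1]<.08)
    N,l,st,_=cv2.connectedComponentsWithStats(m.astype(np.uint8));i=1+np.argmax(st[1:,4]);print("tray",st[i],rectfit(P[l==i][:,:2]),np.median(P[l==i][:,2]))
E
python3 m1.py
```

```text
top table z -5.1817444610691155e-05
drying_rack [(0.72, array([194.7, 256.7]), array([0.5297, 0.1752]))]
calibration_rack [(0.77, array([433.5, 235.1]), array([ 0.5695, -0.1892]))]
long_sleeve []
short_sleeve [(0.63, array([196.8, 237.8]), array([0.556 , 0.1699]))]
flanged_sleeve [(0.8, array([206.4, 197.3]), array([0.6183, 0.1588]))]
nozzle [(0.8, array([176.4, 312.4]), array([0.4455, 0.1935]))]
pad_long_sleeve [(0.83, array([190.4, 274.3]), array([0.5021, 0.1783]))]
pad_short_sleeve [(0.62, array([198.3, 235.9]), array([0.5603, 0.1697]))]
pad_flanged_sleeve [(0.76, array([204.1, 195.3]), array([0.6234, 0.1642]))]
pad_nozzle [(0.6, array([179.6, 314.9]), array([0.4421, 0.1907]))]
bar [ 151  211   76  149 3268] ((493.6265869140625, 182.2179718017578), (56.65765380859375, 227.81246948242188), 77.7868881225586) nan
tray [ 360  182  148  123 2796] ((569.430419921875, -187.93478393554688), (66.0322036743164, 250.64732360839844), 41.84852981567383) 0.016856695209057193
side table z 
drying_rack [(0.64, array([253. , 355.2]), array([0.5293, 0.1768]))]
calibration_rack [(0.19, array([235.5, 340.3]), array([0.5656, 0.1643]))]
long_sleeve [(0.72, array([270.8, 358. ]), array([0.4978, 0.1806]))]
short_sleeve [(0.93, array([237.9, 341.9]), array([0.5529, 0.1752]))]
flanged_sleeve []
nozzle [(0.75, array([303.9, 380.5]), array([0.442 , 0.1942]))]
pad_long_sleeve [(0.7, array([267.3, 361.5]), array([0.5027, 0.1827]))]
pad_short_sleeve [(0.62, array([235.3, 343.3]), array([0.559 , 0.1739]))]
pad_flanged_sleeve [(0.53, array([203.5, 322.5]), array([0.6223, 0.1602]))]
pad_nozzle [(0.9, array([308.9, 388. ]), array([0.4335, 0.1971]))]
bar [ 204  331  152   98 3077] ((487.5155334472656, 183.10728454589844), (61.57533645629883, 214.4967498779297), 79.02055358886719) nan
tray [ 299  171   68   81 1400] ((562.061767578125, -181.03675842285156), (67.35896301269531, 272.0545959472656), 41.94511413574219) 0.016266092018030864
```

```bash
cat > m2.py <<'E'
from h import *
from scipy.optimize import minimize,least_squares
np.set_printoptions(precision=4,suppress=True)
T=np.load("topP.npy");S=np.load("sideP.npy");TI=np.load("topI.npy")
for nm,P in(("top",T),("side",S)):
    m=(P[...,2]>.012)&(P[...,2]<.021)&(P[...,0]>.35)&(P[...,0]<.75)&(P[...,1]>-.36)&(P[...,1]<.0)
    N,l,st,_=cv2.connectedComponentsWithStats(m.astype(np.uint8));i=1+np.argmax(st[1:,4])
    W=P[l==i][:,:2]
    mf=(P[...,2]>.002)&(P[...,2]<.009)&(np.hypot(P[...,0]-.57,P[...,1]+.188)<.16); F=P[mf][:,:2]
    def loc(q,X):
        c,s=np.cos(q[2]),np.sin(q[2]);d=X-q[:2];return np.stack([c*d[:,0]+s*d[:,1],-s*d[:,0]+c*d[:,1]],1)
    def cost(q):
        a=loc(q,W)
        dy=np.min(np.abs(a[:,1:2]-np.array([-.09,-.03,.03,.09])),axis=1)
        inside=np.minimum(.025-np.abs(a[:,0]),.025-dy)
        out=np.maximum(np.abs(a[:,0])-.033,np.maximum(a[:,1]-.152,-.128-a[:,1]))
        pen=np.clip(inside,0,.006)+np.clip(out,0,.01)
        b=loc(q,F);b=b[(np.abs(b[:,0])<.03)&(np.abs(b[:,1])<.12)]
        dyb=np.min(np.abs(b[:,1:2]-np.array([-.09,-.03,.03,.09])),axis=1)
        o=np.maximum(np.abs(b[:,0])-.025,dyb-.025)
        return (pen.sum()+np.clip(o,0,.006).sum())*1e3
    best=None
    # post is toward the robot, +y dir of tray
    for ang in (2.30,):
      for dx in np.arange(-.03,.031,.01):
        y=np.array([-np.sin(ang),np.cos(ang)])
        q0=np.array([.57,-.188,ang]);q0[:2]+=y*dx
        r=minimize(cost,q0,method="Nelder-Mead",options=dict(initial_simplex=q0+np.vstack([np.zeros(3),np.diag([.006,.006,.04])]),xatol=1e-5,fatol=1e-3,maxiter=600))
        if best is None or r.fun<best.fun:best=r
    print(nm,"tray",best.x,best.fun,len(W),len(F)); 
    a=loc(best.x,W);print("ext",a.min(0),a.max(0))
    # post cap
    mp=(P[...,2]>.030)&(P[...,2]<.045)&(P[...,0]>.35)&(P[...,0]<.75)&(P[...,1]>-.36)&(P[...,1]<.0)
    print("post",loc(best.x,P[mp][:,:2]).mean(0) if mp.any() else None)
    # pieces
    reg=(P[...,0]>.35)&(P[...,0]<.7)&(P[...,1]>.08)&(P[...,1]<.26)
    for k,c,zt,R in(("nozzle",(.444,.192),.09,.008),("long",(.5,.18),.096,.013),("short",(.556,.172),.072,.018),("flanged",(.62,.162),.086,.014)):
        m=reg&(np.hypot(P[...,0]-c[0],P[...,1]-c[1])<.035)
        zmax=np.nanpercentile(P[...,2][m],99.5)
        mm=m&(np.abs(P[...,2]-zt)<.003); X=P[mm][:,:2]
        (cc,r)=cv2.minEnclosingCircle((X*1000).astype(np.float32))
        # barrel side fit
        lo,hi=(.022,.062) if k=="nozzle" else((.03,zt-.006) if k=="flanged" else (.022,zt-.006)); Rb=.0165 if k=="nozzle" else R
        B=P[m&(P[...,2]>lo)&(P[...,2]<hi)][:,:2]
        f=least_squares(lambda q:np.hypot(B[:,0]-q[0],B[:,1]-q[1])-Rb,c,loss="soft_l1",f_scale=.001).x
        print(nm,k,"zmax %.3f"%zmax,"rim",np.array(cc),r,len(X),"barrel",f,len(B))
E
python3 m2.py
```

```text
top tray [ 0.5261 -0.1846  2.2653] 19543.087485337503 2946 6071
ext [-0.1565 -0.0683] [0.0959 0.0061]
post [ 0.1062 -0.0263]
top nozzle zmax 0.092 rim [444.5926 192.6752] 8.08976936340332 125 barrel [0.4446 0.1931] 161
top long zmax 0.098 rim [500.1906 180.4882] 12.897360801696777 305 barrel [0.5004 0.181 ] 222
top short zmax 0.075 rim [561.1966 169.5994] 17.987991333007812 514 barrel [0.5614 0.1704] 198
top flanged zmax 0.088 rim [621.7451 160.1654] 13.849367141723633 314 barrel [0.6224 0.1605] 217
side tray [ 0.5693 -0.1462  2.2758] 8249.924295310157 1286 1636
ext [-0.1584 -0.0089] [0.0962 0.064 ]
post [0.1082 0.0302]
side nozzle zmax 0.091 rim [443.1411 193.6627] 8.946697235107422 129 barrel [0.4433 0.1927] 460
side long zmax 0.097 rim [498.4474 181.3959] 13.21732234954834 278 barrel [0.4992 0.1806] 646
side short zmax 0.073 rim [559.5874 170.6145] 18.63454818725586 445 barrel [0.56   0.1701] 547
side flanged zmax 0.087 rim [620.2527 160.5515] 14.37386417388916 245 barrel [0.621  0.1603] 502
```

```bash
sed -i 's/for ang in (2.30,)/for ang in (0.73,)/' m2.py; python3 m2.py | grep -E "tray|ext|post"
```

```text
top tray [ 0.5695 -0.188   0.7314] 59.22714417951355 2946 6071
ext [-0.0331 -0.1258] [0.033  0.1254]
post [0.0002 0.1366]
side tray [ 0.5682 -0.1879  0.7311] 255.92357905511227 1286 1636
ext [-0.0337 -0.1268] [0.0338 0.127 ]
post [0.0013 0.1392]
```

```bash
cat >> h.py <<'E'
from scipy.spatial.transform import Rotation as Ro
YP=1.389; YT=.731
PICK=dict(nozzle=(.444,.193),long=(.4995,.1807),short=(.5605,.1702),flanged=(.6213,.1604))
GH=dict(nozzle=.034,long=.040,short=.038,flanged=.042)
ROW=dict(nozzle=-.09,long=-.03,short=.03,flanged=.09)
def place(k):
    c=np.array([.569,-.188]);a=.7312
    return c+ROW[k]*np.array([-np.sin(a),np.cos(a)])
def go(*wps):
    s=read_state();R0=Ro.from_rotvec(s["tcp_rot"]);p0=np.array(s["tool_pos"])
    yaw=R0.as_matrix()[:,1]
    print("t %.2f pos %s yaw_y %.3f q %s F %s w %.3f"%(s["time"],np.round(p0,4),np.arctan2(yaw[1],yaw[0]),np.round(s["q"],2),np.round(s["wrist_force"],1),s["width"]))
    for x,y,z,th in wps:
        Z=np.array([0,0,-1.]);Y=np.array([np.cos(th),np.sin(th),0]);M=np.stack([np.cross(Y,Z),Y,Z],1)
        d=R0.inv().apply(np.array([x,y,z])-p0)*100;w=(R0.inv()*Ro.from_matrix(M)).as_rotvec()
        print("slide",np.round(d,2).tolist(),"rot",np.round(w,3).tolist())
E
python3 -c "
from h import *
go((.5,-.25,.22,0.1),(.5,.0,.2,.8),(.444,.193,.16,YP))"
```

```text
t 1.20 pos [ 0.2861 -0.6114  0.2393] yaw_y -1.133 q [-1.17  0.26  1.6   0.    1.27 -0.04] F [ 0.3  0.8 -0.3] w 0.996
slide [34.69, -23.66, 1.93] rot [0.0, 0.0, -1.233]
slide [45.28, -46.31, 3.93] rot [0.0, 0.0, -1.933]
slide [48.39, -66.16, 7.93] rot [0.0, 0.0, -2.522]
```

Call:
play_rows:
  slide:
    - [34.7, -23.7, 1.9]
    - [34.7, -23.7, 1.9]
    - [34.7, -23.7, 1.9]
    - [34.7, -23.7, 1.9]
    - [34.7, -23.7, 1.9]
    - [34.7, -23.7, 1.9]
    - [34.7, -23.7, 1.9]
    - [34.7, -23.7, 1.9]
    - [34.7, -23.7, 1.9]
    - [45.3, -46.3, 3.9]
    - [45.3, -46.3, 3.9]
    - [45.3, -46.3, 3.9]
  delta_rot:
    - [0, 0, -1.23]
    - [0, 0, -1.23]
    - [0, 0, -1.23]
    - [0, 0, -1.23]
    - [0, 0, -1.23]
    - [0, 0, -1.23]
    - [0, 0, -1.23]
    - [0, 0, -1.23]
    - [0, 0, -1.23]
    - [0, 0, -1.93]
    - [0, 0, -1.93]
    - [0, 0, -1.93]
  hand: 1
  force: 40

```text
time: 2.2
tool_pos: [0.487, -0.1627, 0.2129]
tcp_rot: [1.771, 2.594, 0.0]
wrist_force: [0.5, -0.7, 0.1]
width: 1.001
```

```bash
python3 -c "
from h import *
go((.444,.193,.16,YP))"
```

```text
t 2.20 pos [ 0.487  -0.1627  0.2129] yaw_y 0.373 q [-0.37 -0.02  1.98  0.    1.19 -0.74] F [ 0.5 -0.7  0.1] w 1.001
slide [34.69, 8.96, 5.29] rot [0.0, 0.001, -1.016]
```

Call:
play_rows:
  slide:
    - [34.7, 9, 5.3]
    - [34.7, 9, 5.3]
    - [34.7, 9, 5.3]
    - [34.7, 9, 5.3]
    - [34.7, 9, 5.3]
    - [34.7, 9, 5.3]
    - [34.7, 9, 5.3]
    - [34.7, 9, 5.3]
    - [34.7, 9, 5.3]
    - [34.7, 9, 5.3]
    - [34.7, 9, 5.3]
    - [34.7, 9, 5.3]
  delta_rot:
    - [0, 0, -1.016]
    - [0, 0, -1.016]
    - [0, 0, -1.016]
    - [0, 0, -1.016]
    - [0, 0, -1.016]
    - [0, 0, -1.016]
    - [0, 0, -1.016]
    - [0, 0, -1.016]
    - [0, 0, -1.016]
    - [0, 0, -1.016]
    - [0, 0, -1.016]
    - [0, 0, -1.016]

```text
time: 3.2
tool_pos: [0.4444, 0.1931, 0.16]
tcp_rot: [0.284, 3.128, -0.001]
wrist_force: [0.2, -0.4, -0.4]
width: 1.001
```

```bash
python3 -c "
from h import *
go((.444,.193,.1,YP),(.444,.193,.039,YP))
p=read_camera('side');cv2.imwrite('pics/s1.png',p['image'][...,::-1])"
```

```text
t 3.20 pos [0.4444 0.1931 0.16  ] yaw_y 1.390 q [ 0.36 -0.03  2.09 -0.    1.09 -1.03] F [ 0.2 -0.4 -0.4] w 1.001
slide [0.04, -0.01, 6.0] rot [-0.0, 0.001, 0.001]
slide [0.05, -0.01, 12.1] rot [-0.0, 0.001, 0.001]
```

View pics/s1.png

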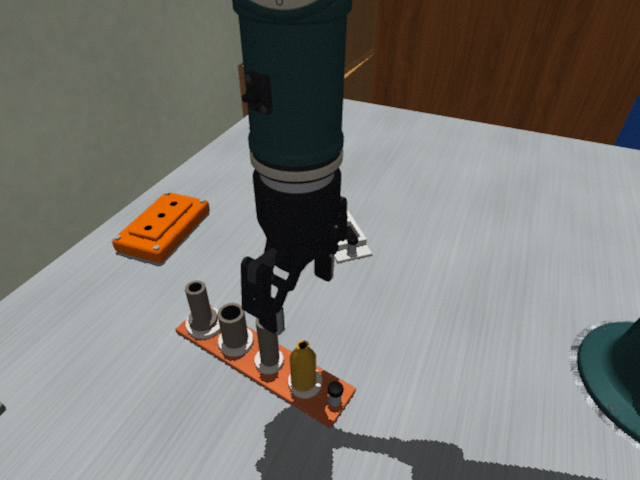

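The jaws (fingers at about 265,300 and 325,265) are open across the bar above the nozzle (303,365), with the neighbours clear between them. Going down now.

Call:
play_rows:
  slide:
    - [0, 0, 3]
    - [0, 0, 6]
    - [0, 0, 9]
    - [0, 0, 11]
    - [0, 0, 12.1]
    - [0, 0, 12.1]
    - [0, 0, 12.1]
  delta_rot:
    - [0, 0, 0]
    - [0, 0, 0]
    - [0, 0, 0]
    - [0, 0, 0]
    - [0, 0, 0]
    - [0, 0, 0]
    - [0, 0, 0]

```text
time: 3.83
tool_pos: [0.4451, 0.1917, 0.0393]
tcp_rot: [0.289, 3.128, -0.001]
wrist_force: [0.2, -0.9, 0.4]
width: 1.001
```

Call:
play_rows:
  slide:
    - [0, 0, 0]
    - [0, 0, 0]
    - [0, 0, 0]
    - [0, 0, 0]
    - [0, 0, 0]
    - [0, 0, 0]
    - [0, 0, 0]
    - [0, 0, 0]
    - [0, 0, 0]
    - [0, 0, 0]
    - [0, 0, 0]
    - [0, 0, 0]
  delta_rot:
    - [0, 0, 0]
    - [0, 0, 0]
    - [0, 0, 0]
    - [0, 0, 0]
    - [0, 0, 0]
    - [0, 0, 0]
    - [0, 0, 0]
    - [0, 0, 0]
    - [0, 0, 0]
    - [0, 0, 0]
    - [0, 0, 0]
    - [0, 0, 0]
  hand: 0
  force: 40

```text
time: 4.83
tool_pos: [0.4461, 0.1922, 0.0406]
tcp_rot: [0.288, 3.126, 0.0]
wrist_force: [-1.2, 0.4, 6.5]
width: 0.375
```

Call:
play_rows:
  slide:
    - [0, 0, -2]
    - [0, 0, -5]
    - [0, 0, -8]
    - [0, 0, -11]
    - [0, 0, -11]
    - [0, 0, -11]
  delta_rot:
    - [0, 0, 0]
    - [0, 0, 0]
    - [0, 0, 0]
    - [0, 0, 0]
    - [0, 0, 0]
    - [0, 0, 0]

```text
time: 5.33
tool_pos: [0.447, 0.1927, 0.1523]
tcp_rot: [0.287, 3.122, 0.003]
wrist_force: [0.4, -0.9, -3.7]
width: 0.379
```

```bash
python3 -c "
from h import *
x,y=place('nozzle');print(x,y)
go((x,y,.15,YT))
p=read_camera('side');cv2.imwrite('pics/s2.png',p['image'][...,::-1])"
```

```text
0.6290987027533239 -0.25499362602044773
t 5.33 pos [0.447  0.1927 0.1523] yaw_y 1.387 q [ 0.36 -0.03  2.09 -0.    1.07 -1.03] F [ 0.4 -0.9 -3.7] w 0.379
slide [-26.08, -40.7, 0.29] rot [0.005, 0.005, 0.656]
```

View pics/s2.png

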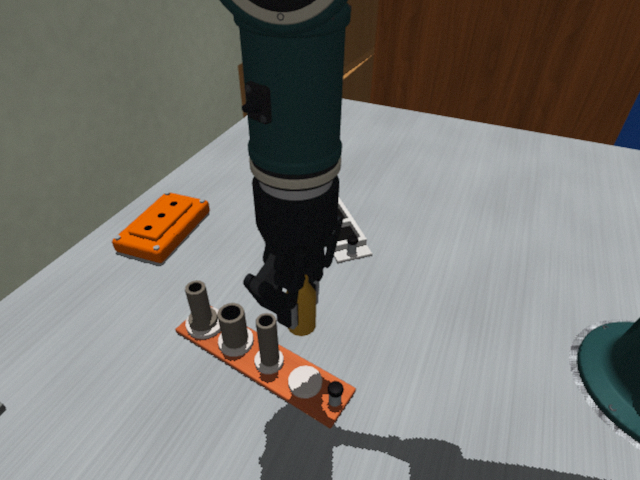

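The nozzle is gripped upright (303,310), its pad (305,380) is empty and the neighbours still stand. Carrying it over.

Call:
play_rows:
  slide:
    - [-1, -1.6, 0.3]
    - [-3, -5, 0.3]
    - [-5.2, -8.1, 0.3]
    - [-7.5, -11.5, 0.3]
    - [-10, -15, 0.3]
    - [-12, -18.5, 0.3]
    - [-14, -22, 0.3]
    - [-16.3, -25.5, 0.3]
    - [-18.5, -29, 0.3]
    - [-20.8, -32.5, 0.3]
    - [-23, -36, 0.3]
    - [-24.5, -38.5, 0.3]
  delta_rot:
    - [0, 0, 0.05]
    - [0, 0, 0.1]
    - [0, 0, 0.15]
    - [0, 0, 0.2]
    - [0, 0, 0.26]
    - [0, 0, 0.32]
    - [0, 0, 0.38]
    - [0, 0, 0.44]
    - [0, 0, 0.5]
    - [0, 0, 0.56]
    - [0, 0, 0.61]
    - [0, 0, 0.656]

```text
time: 6.38
tool_pos: [0.615, -0.234, 0.144]
tcp_rot: [-1.285, -2.865, -0.0]
wrist_force: [-0.1, 0.2, -2.9]
width: 0.374
```

```bash
python3 -c "
from h import *
x,y=place('nozzle')
go((x,y,.15,YT))"
```

```text
t 6.38 pos [ 0.615 -0.234  0.144] yaw_y 0.727 q [-0.4   0.3   1.73  0.    1.1  -1.13] F [-0.1  0.2 -2.9] w 0.374
slide [-2.5, -0.34, -0.6] rot [-0.001, -0.002, -0.004]
```

Call:
play_rows:
  slide:
    - [-2.5, -0.3, -0.6]
    - [-2.5, -0.3, -0.6]
    - [-2.5, -0.3, 2]
    - [-2.5, -0.3, 5]
    - [-2.5, -0.3, 8]
    - [-2.5, -0.3, 10]
    - [-2.5, -0.3, 10.5]
    - [-2.5, -0.3, 10.5]
  delta_rot:
    - [0, 0, 0]
    - [0, 0, 0]
    - [0, 0, 0]
    - [0, 0, 0]
    - [0, 0, 0]
    - [0, 0, 0]
    - [0, 0, 0]
    - [0, 0, 0]

```text
time: 7.05
tool_pos: [0.6255, -0.2526, 0.0339]
tcp_rot: [-1.281, -2.856, -0.0]
wrist_force: [0.3, 0.5, -2.3]
width: 0.372
```

```bash
python3 -c "
from h import *
x,y=place('nozzle')
go((x,y,.031,YT))
p=read_camera('side');cv2.imwrite('pics/s3.png',cv2.resize(p['image'][100:300,220:460,::-1],None,fx=3,fy=3))
p=read_camera('top');cv2.imwrite('pics/t3.png',p['image'][...,::-1])"
```

```text
t 7.05 pos [ 0.6255 -0.2526  0.0339] yaw_y 0.728 q [-0.42  0.45  1.76  0.    0.94 -1.15] F [ 0.3  0.5 -2.3] w 0.372
slide [-0.42, 0.11, 0.29] rot [-0.004, -0.01, -0.003]
```

View pics/s3.png

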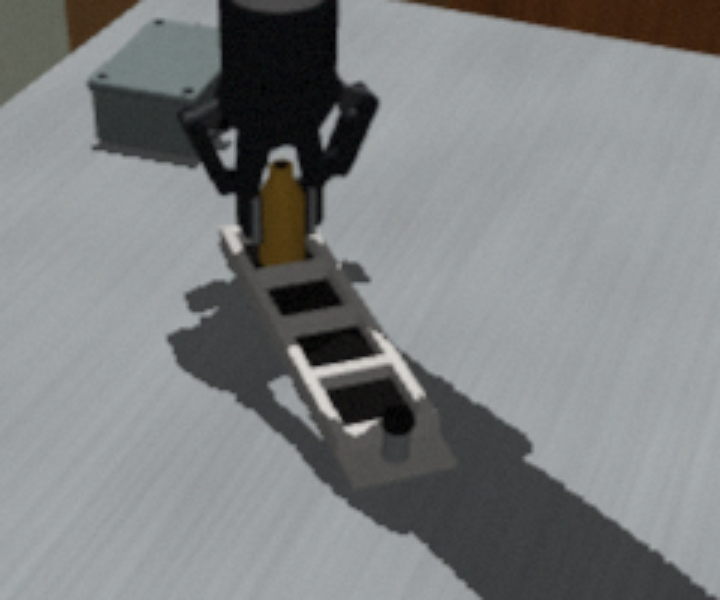

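The nozzle (enlarged view ~282,215) is over the far pocket. Setting it down.

Call:
play_rows:
  slide:
    - [-0.4, 0.1, 0.1]
    - [-0.4, 0.1, 0.3]
    - [-0.4, 0.1, 0.4]
    - [-0.4, 0.1, 0.4]
  delta_rot:
    - [0, -0.01, 0]
    - [0, -0.01, 0]
    - [0, -0.01, 0]
    - [0, -0.01, 0]

```text
time: 7.48
tool_pos: [0.6329, -0.2567, 0.0355]
tcp_rot: [1.282, 2.86, -0.006]
wrist_force: [0.3, -0.1, -2.5]
width: 0.371
```

```bash
python3 -c "
from h import *
x,y=place('nozzle')
go((x,y,.03,YT))"
```

```text
t 7.48 pos [ 0.6329 -0.2567  0.0355] yaw_y 0.728 q [-0.42  0.45  1.75 -0.    0.93 -1.14] F [ 0.3 -0.1 -2.5] w 0.371
slide [0.38, -0.17, 0.55] rot [-0.001, 0.008, -0.003]
```

Call:
play_rows:
  slide:
    - [0.3, -0.1, 0.2]
    - [0.3, -0.1, 0.4]
    - [0.3, -0.1, 0.5]
    - [0.3, -0.1, 0.5]
    - [0.3, -0.1, 0.5]
    - [0.3, -0.1, 0.5]
  delta_rot:
    - [0, 0, 0]
    - [0, 0, 0]
    - [0, 0, 0]
    - [0, 0, 0]
    - [0, 0, 0]
    - [0, 0, 0]

```text
time: 7.98
tool_pos: [0.6302, -0.2552, 0.0305]
tcp_rot: [1.282, 2.86, -0.006]
wrist_force: [-0.1, -0.8, -2.6]
width: 0.374
```

```bash
python3 -c "
from h import *
x,y=place('nozzle')
go((x,y,.03,YT))
read_camera('top')
go((x,y,.03,YT))"
```

```text
t 7.98 pos [ 0.6302 -0.2552  0.0305] yaw_y 0.728 q [-0.42  0.46  1.76 -0.    0.92 -1.14] F [-0.1 -0.8 -2.6] w 0.374
slide [0.09, -0.07, 0.05] rot [-0.001, 0.008, -0.003]
t 8.03 pos [ 0.6303 -0.2552  0.0305] yaw_y 0.728 q [-0.42  0.46  1.76 -0.    0.92 -1.14] F [-0.5  0.8 -2.7] w 0.370
slide [0.09, -0.07, 0.05] rot [-0.0, 0.009, -0.003]
```

Call:
play_rows:
  slide:
    - [0, 0, 0.1]
    - [0, 0, 0.15]
    - [0, 0, 0.2]
    - [0, 0, 0.2]
    - [0, 0, 0.2]
  delta_rot:
    - [0, 0, 0]
    - [0, 0, 0]
    - [0, 0, 0]
    - [0, 0, 0]
    - [0, 0, 0]

```text
time: 8.45
tool_pos: [0.6306, -0.2555, 0.0296]
tcp_rot: [1.282, 2.859, -0.006]
wrist_force: [-2.1, 0.9, 5.6]
width: 0.372
```

Call:
play_rows:
  slide:
    - [0, 0, 0]
    - [0, 0, 0]
    - [0, 0, 0]
    - [0, 0, 0]
    - [0, 0, 0]
    - [0, 0, 0]
  delta_rot:
    - [0, 0, 0]
    - [0, 0, 0]
    - [0, 0, 0]
    - [0, 0, 0]
    - [0, 0, 0]
    - [0, 0, 0]
  hand: 0.8

```text
time: 8.95
tool_pos: [0.6306, -0.2554, 0.0294]
tcp_rot: [1.282, 2.859, -0.006]
wrist_force: [-0.7, 0.2, 0.5]
width: 0.8
```

Call:
play_rows:
  slide:
    - [0, 0, -2]
    - [0, 0, -5]
    - [0, 0, -8]
    - [0, 0, -11]
    - [0, 0, -13]
    - [0, 0, -13]
  delta_rot:
    - [0, 0, 0]
    - [0, 0, 0]
    - [0, 0, 0]
    - [0, 0, 0]
    - [0, 0, 0]
    - [0, 0, 0]
  hand: 1

```text
time: 9.45
tool_pos: [0.6334, -0.256, 0.1663]
tcp_rot: [1.278, 2.849, -0.006]
wrist_force: [0.5, -0.7, 1.7]
width: 1.002
```

```bash
python3 -c "
from h import *
go((.4995,.1807,.16,YP))
p=read_camera('side');cv2.imwrite('pics/s4.png',p['image'][...,::-1])"
```

```text
t 9.45 pos [ 0.6334 -0.256   0.1663] yaw_y 0.728 q [-0.42  0.32  1.67 -0.    1.13 -1.14] F [ 0.5 -0.7  1.7] w 1.002
slide [41.52, 19.05, -0.08] rot [-0.002, 0.02, -0.661]
```

View pics/s4.png

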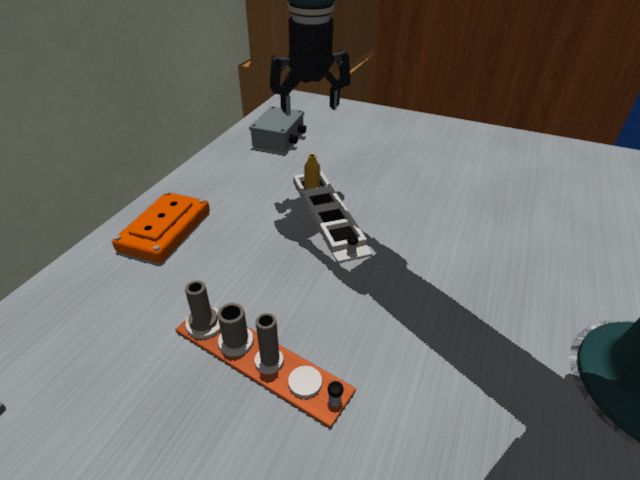

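The nozzle stands upright in the far pocket (312,175). The long sleeve (267,340) is next.

Call:
play_rows:
  slide:
    - [2, 1, 0]
    - [5, 2.4, 0]
    - [9, 4.1, 0]
    - [13, 6, 0]
    - [17, 7.8, 0]
    - [21, 9.6, 0]
    - [25, 11.5, 0]
    - [29, 13.3, 0]
    - [33, 15.1, 0]
    - [37, 17, 0]
    - [40, 18.3, 0]
    - [41.5, 19, -0.1]
  delta_rot:
    - [0, 0, -0.05]
    - [0, 0, -0.11]
    - [0, 0, -0.17]
    - [0, 0, -0.23]
    - [0, 0, -0.29]
    - [0, 0, -0.35]
    - [0, 0, -0.41]
    - [0, 0, -0.47]
    - [0, 0, -0.53]
    - [0, 0, -0.59]
    - [0, 0.01, -0.64]
    - [0, 0.02, -0.661]

```text
time: 10.5
tool_pos: [0.4948, 0.1835, 0.1563]
tcp_rot: [-0.278, -3.12, 0.001]
wrist_force: [-0.3, 0.6, 0.6]
width: 1.005
```

Call:
play_rows:
  slide:
    - [0, 0, 0]
    - [0, 0, 0]
    - [0, 0, 0]
  delta_rot:
    - [0, 0, 0]
    - [0, 0, 0]
    - [0, 0, 0]

```text
time: 10.75
tool_pos: [0.494, 0.1829, 0.1548]
tcp_rot: [-0.277, -3.118, 0.004]
wrist_force: [0.1, 0.4, -0.2]
width: 1.004
```

```bash
python3 -c "
from h import *
go((.4995,.1807,.16,YP),(.4995,.1807,.045,YP))"
```

```text
t 10.75 pos [0.494  0.1829 0.1548] yaw_y 1.393 q [ 0.31  0.06  2.    0.    1.09 -1.09] F [ 0.1  0.4 -0.2] w 1.004
slide [-0.58, -0.12, -0.53] rot [-0.004, -0.011, 0.004]
slide [-0.7, -0.08, 10.97] rot [-0.004, -0.011, 0.004]
```

Call:
play_rows:
  slide:
    - [-0.6, -0.1, 0]
    - [-0.6, -0.1, 2]
    - [-0.6, -0.1, 5]
    - [-0.7, -0.1, 8]
    - [-0.7, -0.1, 10]
    - [-0.7, -0.1, 11]
    - [-0.7, -0.1, 11]
    - [-0.7, -0.1, 11]
    - [-0.7, -0.1, 11]
  delta_rot:
    - [0, -0.01, 0]
    - [0, -0.01, 0]
    - [0, -0.01, 0]
    - [0, -0.01, 0]
    - [0, -0.01, 0]
    - [0, -0.01, 0]
    - [0, -0.01, 0]
    - [0, -0.01, 0]
    - [0, -0.01, 0]

```text
time: 11.5
tool_pos: [0.5011, 0.1803, 0.0462]
tcp_rot: [0.28, 3.127, -0.004]
wrist_force: [-0.2, 1.1, 0.4]
width: 0.999
```

```bash
python3 -c "
from h import *
go((.4995,.1807,.045,YP))"
```

```text
t 11.50 pos [0.5011 0.1803 0.0462] yaw_y 1.392 q [ 0.3   0.2   2.08 -0.    0.87 -1.09] F [-0.2  1.1  0.4] w 0.999
slide [0.17, 0.01, 0.11] rot [-0.002, 0.002, 0.003]
```

Call:
play_rows:
  slide:
    - [0.1, 0, 0]
    - [0.1, 0, 0.1]
    - [0.1, 0, 0.1]
    - [0.1, 0, 0.1]
    - [0.1, 0, 0.1]
    - [0.1, 0, 0.1]
    - [0.1, 0, 0.1]
    - [0.1, 0, 0.1]
    - [0.1, 0, 0.1]
    - [0.1, 0, 0.1]
    - [0.1, 0, 0.1]
    - [0.1, 0, 0.1]
  delta_rot:
    - [0, 0, 0]
    - [0, 0, 0]
    - [0, 0, 0]
    - [0, 0, 0]
    - [0, 0, 0]
    - [0, 0, 0]
    - [0, 0, 0]
    - [0, 0, 0]
    - [0, 0, 0]
    - [0, 0, 0]
    - [0, 0, 0]
    - [0, 0, 0]
  hand: 0
  force: 40

```text
time: 12.5
tool_pos: [0.5005, 0.1807, 0.0457]
tcp_rot: [0.28, 3.127, -0.003]
wrist_force: [-1.2, 0.9, 5.3]
width: 0.293
```

Call:
play_rows:
  slide:
    - [0, 0, -1.5]
    - [0, 0, -4]
    - [0, 0, -7]
    - [0, 0, -10]
    - [0, 0, -11.5]
    - [0, 0, -11.5]
    - [0, 0, -11.5]
    - [0, 0, -11.5]
  delta_rot:
    - [0, 0, 0]
    - [0, 0, 0]
    - [0, 0, 0]
    - [0, 0, 0]
    - [0, 0, 0]
    - [0, 0, 0]
    - [0, 0, 0]
    - [0, 0, 0]

```text
time: 13.17
tool_pos: [0.499, 0.1806, 0.1588]
tcp_rot: [-0.28, -3.129, 0.005]
wrist_force: [0.3, -0.2, -1.4]
width: 0.294
```

```bash
python3 -c "
from h import *
x,y=place('long');print(x,y)
go((x,y,.155,YT))
p=read_camera('side');cv2.imwrite('pics/s5.png',p['image'][...,::-1])"
```

```text
0.5890329009177746 -0.21033120867348257
t 13.17 pos [0.499  0.1806 0.1588] yaw_y 1.392 q [ 0.3   0.06  2.   -0.    1.09 -1.09] F [ 0.3 -0.2 -1.4] w 0.294
slide [-15.8, -36.87, 0.5] rot [-0.003, 0.001, 0.661]
```

View pics/s5.png

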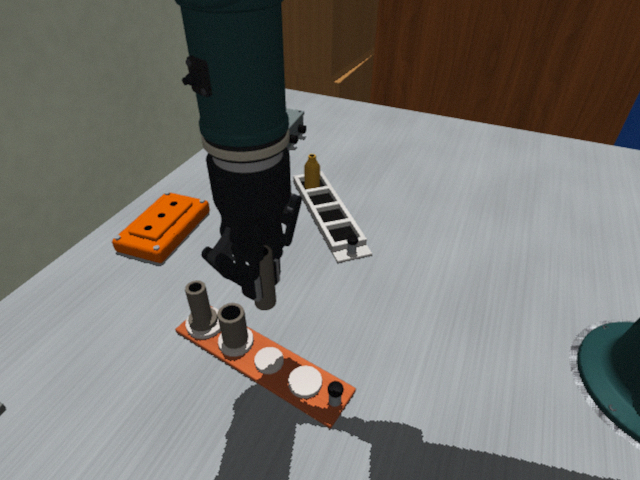

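The long sleeve is lifted and upright (265,280), and its pad (268,360) is bare. Carrying it to the second pocket from the far end.

Call:
play_rows:
  slide:
    - [-0.7, -1.6, 0.1]
    - [-2, -4.8, 0.3]
    - [-3.5, -8.2, 0.5]
    - [-5, -11.8, 0.5]
    - [-6.6, -15.4, 0.5]
    - [-8.2, -19, 0.5]
    - [-9.8, -22.8, 0.5]
    - [-11.3, -26.4, 0.5]
    - [-12.8, -30, 0.5]
    - [-14.3, -33.4, 0.5]
    - [-15.3, -35.7, 0.5]
    - [-15.8, -36.9, 0.5]
  delta_rot:
    - [0, 0, 0.05]
    - [0, 0, 0.11]
    - [0, 0, 0.17]
    - [0, 0, 0.23]
    - [0, 0, 0.29]
    - [0, 0, 0.35]
    - [0, 0, 0.41]
    - [0, 0, 0.47]
    - [0, 0, 0.53]
    - [0, 0, 0.59]
    - [0, 0, 0.64]
    - [0, 0, 0.661]

```text
time: 14.22
tool_pos: [0.5877, -0.2138, 0.1518]
tcp_rot: [-1.286, -2.863, 0.008]
wrist_force: [0.6, 0.3, -1.1]
width: 0.29
```

Call:
play_rows:
  slide:
    - [0, 0, 0]
    - [0, 0, 0]
    - [0, 0, 0]
  delta_rot:
    - [0, 0, 0]
    - [0, 0, 0]
    - [0, 0, 0]

```text
time: 14.47
tool_pos: [0.5865, -0.2123, 0.1502]
tcp_rot: [-1.283, -2.86, 0.007]
wrist_force: [0.5, 0.3, -1.2]
width: 0.295
```

```bash
python3 -c "
from h import *
x,y=place('long')
go((x,y,.155,YT),(x,y,.038,YT))"
```

```text
t 14.47 pos [ 0.5865 -0.2123  0.1502] yaw_y 0.728 q [-0.38  0.24  1.8  -0.    1.1  -1.11] F [ 0.5  0.3 -1.2] w 0.295
slide [-0.02, 0.31, -0.49] rot [-0.007, -0.004, -0.003]
slide [-0.07, 0.4, 11.21] rot [-0.007, -0.004, -0.003]
```

Call:
play_rows:
  slide:
    - [0, 0.3, 0]
    - [0, 0.3, 2]
    - [0, 0.3, 5]
    - [0, 0.4, 8]
    - [0, 0.4, 10]
    - [0, 0.4, 11.2]
    - [0, 0.4, 11.2]
    - [0, 0.4, 11.2]
    - [0, 0.4, 11.2]
  delta_rot:
    - [-0.007, 0, 0]
    - [-0.007, 0, 0]
    - [-0.007, 0, 0]
    - [-0.007, 0, 0]
    - [-0.007, 0, 0]
    - [-0.007, 0, 0]
    - [-0.007, 0, 0]
    - [-0.007, 0, 0]
    - [-0.007, 0, 0]

```text
time: 15.22
tool_pos: [0.5897, -0.2095, 0.0395]
tcp_rot: [-1.283, -2.865, -0.003]
wrist_force: [0.2, -0.2, -0.4]
width: 0.295
```

```bash
python3 -c "
from h import *
x,y=place('long')
go((x,y,.034,YT))"
```

```text
t 15.22 pos [ 0.5897 -0.2095  0.0395] yaw_y 0.729 q [-0.38  0.36  1.87  0.    0.91 -1.11] F [ 0.2 -0.2 -0.4] w 0.295
slide [-0.02, -0.1, 0.55] rot [0.001, -0.003, -0.002]
```

Call:
play_rows:
  slide:
    - [0, -0.1, 0.2]
    - [0, -0.1, 0.4]
    - [0, -0.1, 0.55]
    - [0, -0.1, 0.55]
    - [0, -0.1, 0.55]
  delta_rot:
    - [0, 0, 0]
    - [0, 0, 0]
    - [0, 0, 0]
    - [0, 0, 0]
    - [0, 0, 0]

```text
time: 15.63
tool_pos: [0.5888, -0.2102, 0.034]
tcp_rot: [-1.283, -2.865, -0.003]
wrist_force: [0.5, 0.2, -0.3]
width: 0.291
```

Call:
play_rows:
  slide:
    - [0, 0, 0.1]
    - [0, 0, 0.15]
    - [0, 0, 0.15]
    - [0, 0, 0.15]
  delta_rot:
    - [0, 0, 0]
    - [0, 0, 0]
    - [0, 0, 0]
    - [0, 0, 0]

```text
time: 15.97
tool_pos: [0.5889, -0.2103, 0.034]
tcp_rot: [-1.284, -2.865, -0.003]
wrist_force: [-3.5, 1.2, 7.0]
width: 0.294
```

Contact. Releasing.

Call:
play_rows:
  slide:
    - [0, 0, 0]
    - [0, 0, 0]
    - [0, 0, 0]
    - [0, 0, 0]
    - [0, 0, 0]
    - [0, 0, 0]
  delta_rot:
    - [0, 0, 0]
    - [0, 0, 0]
    - [0, 0, 0]
    - [0, 0, 0]
    - [0, 0, 0]
    - [0, 0, 0]
  hand: 0.8

```text
time: 16.47
tool_pos: [0.5888, -0.2103, 0.0338]
tcp_rot: [-1.284, -2.865, -0.003]
wrist_force: [-0.6, 0.1, -0.1]
width: 0.794
```

Call:
play_rows:
  slide:
    - [0, 0, -2]
    - [0, 0, -5]
    - [0, 0, -8]
    - [0, 0, -11]
    - [0, 0, -13]
    - [0, 0, -13]
  delta_rot:
    - [0, 0, 0]
    - [0, 0, 0]
    - [0, 0, 0]
    - [0, 0, 0]
    - [0, 0, 0]
    - [0, 0, 0]
  hand: 1

```text
time: 16.97
tool_pos: [0.5926, -0.2121, 0.1701]
tcp_rot: [1.281, 2.86, 0.004]
wrist_force: [0.8, -0.2, 0.7]
width: 1.002
```

```bash
python3 -c "
from h import *
go((*PICK['short'],.16,YP))
p=read_camera('side');cv2.imwrite('pics/s6.png',p['image'][...,::-1])"
```

```text
t 16.97 pos [ 0.5926 -0.2121  0.1701] yaw_y 0.728 q [-0.38  0.22  1.78  0.    1.13 -1.11] F [ 0.8 -0.2  0.7] w 1.002
slide [30.67, 23.05, 0.95] rot [0.003, 0.008, -0.661]
```

View pics/s6.png

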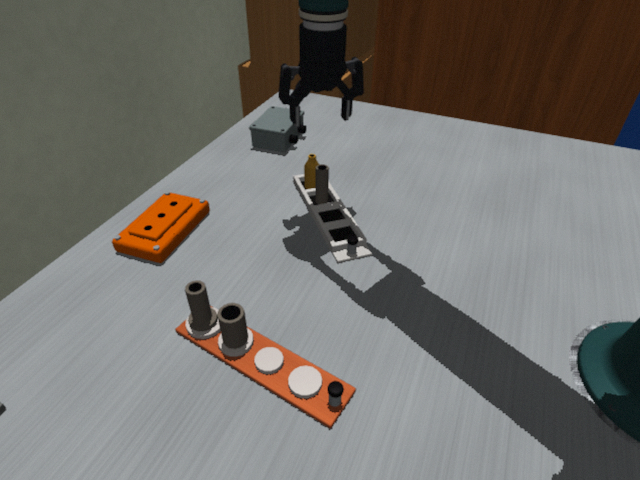

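The long sleeve (322,185) stands in its pocket beside the nozzle (312,172). The short sleeve (234,325) is next.

Call:
play_rows:
  slide:
    - [1.3, 1, 0]
    - [4, 3, 0.2]
    - [7, 5.2, 0.4]
    - [10, 7.5, 0.6]
    - [13, 9.8, 0.8]
    - [16, 12, 0.9]
    - [19, 14.3, 0.9]
    - [22, 16.5, 0.9]
    - [25, 18.8, 0.9]
    - [28, 21, 0.9]
    - [30, 22.5, 0.9]
    - [30.7, 23.1, 0.9]
  delta_rot:
    - [0, 0, -0.05]
    - [0, 0, -0.11]
    - [0, 0, -0.17]
    - [0, 0, -0.23]
    - [0, 0, -0.29]
    - [0, 0, -0.35]
    - [0, 0, -0.41]
    - [0, 0, -0.47]
    - [0, 0, -0.53]
    - [0, 0, -0.59]
    - [0, 0, -0.64]
    - [0, 0.008, -0.661]

```text
time: 18.02
tool_pos: [0.5571, 0.1747, 0.1562]
tcp_rot: [-0.275, -3.124, -0.006]
wrist_force: [-0.3, -0.5, 0.3]
width: 0.997
```

Call:
play_rows:
  slide:
    - [0, 0, 0]
    - [0, 0, 0]
    - [0, 0, 0]
  delta_rot:
    - [0, 0, 0]
    - [0, 0, 0]
    - [0, 0, 0]

```text
time: 18.27
tool_pos: [0.5565, 0.1735, 0.1549]
tcp_rot: [-0.277, -3.121, -0.004]
wrist_force: [-0.3, -0.9, -0.1]
width: 1.001
```

```bash
python3 -c "
from h import *
go((*PICK['short'],.16,YP),(*PICK['short'],.043,YP))"
```

```text
t 18.27 pos [0.5565 0.1735 0.1549] yaw_y 1.394 q [ 0.26  0.16  1.89  0.01  1.1  -1.14] F [-0.3 -0.9 -0.1] w 1.001
slide [-0.45, -0.25, -0.51] rot [0.002, -0.008, 0.005]
slide [-0.55, -0.27, 11.19] rot [0.002, -0.008, 0.005]
```

Call:
play_rows:
  slide:
    - [-0.5, -0.2, 0]
    - [-0.5, -0.2, 2]
    - [-0.5, -0.2, 5]
    - [-0.5, -0.25, 8]
    - [-0.55, -0.25, 10]
    - [-0.55, -0.25, 11.2]
    - [-0.55, -0.25, 11.2]
    - [-0.55, -0.25, 11.2]
    - [-0.55, -0.25, 11.2]
  delta_rot:
    - [0, -0.008, 0]
    - [0, -0.008, 0]
    - [0, -0.008, 0]
    - [0, -0.008, 0]
    - [0, -0.008, 0]
    - [0, -0.008, 0]
    - [0, -0.008, 0]
    - [0, -0.008, 0]
    - [0, -0.008, 0]

```text
time: 19.02
tool_pos: [0.5622, 0.1702, 0.0444]
tcp_rot: [0.279, 3.126, 0.004]
wrist_force: [0.2, -0.4, -0.2]
width: 1.0
```

```bash
python3 -c "
from h import *
go((*PICK['short'],.043,YP))"
```

```text
t 19.02 pos [0.5622 0.1702 0.0444] yaw_y 1.393 q [ 0.25  0.29  1.96  0.    0.89 -1.14] F [ 0.2 -0.4 -0.2] w 1.000
slide [0.16, -0.03, 0.14] rot [0.003, 0.002, 0.004]
```

Call:
play_rows:
  slide:
    - [0.1, 0, 0]
    - [0.15, 0, 0.1]
    - [0.15, 0, 0.1]
    - [0.15, 0, 0.1]
    - [0.15, 0, 0.1]
    - [0.15, 0, 0.1]
    - [0.15, 0, 0.1]
    - [0.15, 0, 0.1]
    - [0.15, 0, 0.1]
    - [0.15, 0, 0.1]
    - [0.15, 0, 0.1]
    - [0.15, 0, 0.1]
  delta_rot:
    - [0, 0, 0]
    - [0, 0, 0]
    - [0, 0, 0]
    - [0, 0, 0]
    - [0, 0, 0]
    - [0, 0, 0]
    - [0, 0, 0]
    - [0, 0, 0]
    - [0, 0, 0]
    - [0, 0, 0]
    - [0, 0, 0]
    - [0, 0, 0]
  hand: 0
  force: 40

```text
time: 20.02
tool_pos: [0.5612, 0.1708, 0.0443]
tcp_rot: [0.279, 3.125, 0.005]
wrist_force: [-1.3, -0.8, 6.4]
width: 0.411
```

Call:
play_rows:
  slide:
    - [0, 0, -1.5]
    - [0, 0, -4]
    - [0, 0, -7]
    - [0, 0, -10]
    - [0, 0, -11.5]
    - [0, 0, -11.5]
    - [0, 0, -11.5]
    - [0, 0, -11.5]
  delta_rot:
    - [0, 0, 0]
    - [0, 0, 0]
    - [0, 0, 0]
    - [0, 0, 0]
    - [0, 0, 0]
    - [0, 0, 0]
    - [0, 0, 0]
    - [0, 0, 0]

```text
time: 20.68
tool_pos: [0.5593, 0.1701, 0.1572]
tcp_rot: [0.279, 3.129, 0.003]
wrist_force: [0.1, -0.3, -1.9]
width: 0.409
```

```bash
python3 -c "
from h import *
x,y=place('short');print(x,y)
go((x,y,.155,YT))
p=read_camera('side');cv2.imwrite('pics/s7.png',p['image'][...,::-1])"
```

```text
0.5489670990822253 -0.16566879132651743
t 20.68 pos [0.5593 0.1701 0.1572] yaw_y 1.393 q [ 0.25  0.16  1.89  0.    1.09 -1.14] F [ 0.1 -0.3 -1.9] w 0.409
slide [-4.91, -33.23, 0.15] rot [0.002, -0.0, 0.662]
```

View pics/s7.png

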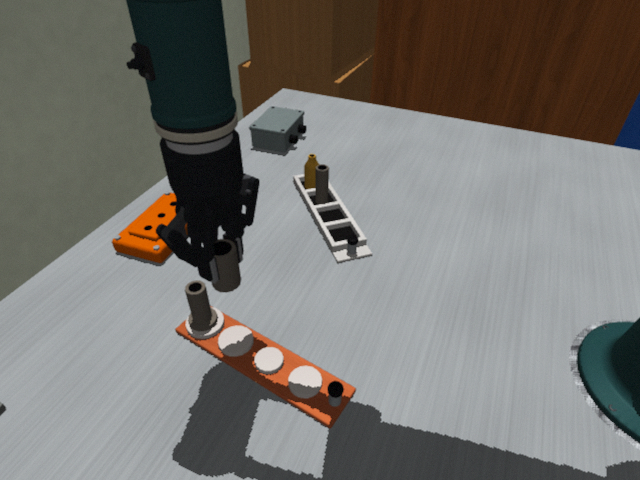

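The short sleeve is lifted and upright (225,265). Carrying it to the third pocket.

Call:
play_rows:
  slide:
    - [-0.2, -1.5, 0.1]
    - [-0.6, -4.3, 0.1]
    - [-1.1, -7.4, 0.1]
    - [-1.6, -10.6, 0.1]
    - [-2.1, -13.9, 0.1]
    - [-2.6, -17.2, 0.1]
    - [-3, -20.5, 0.1]
    - [-3.5, -23.8, 0.1]
    - [-4, -27, 0.1]
    - [-4.5, -30.1, 0.1]
    - [-4.8, -32.2, 0.1]
    - [-4.9, -33.2, 0.1]
  delta_rot:
    - [0, 0, 0.05]
    - [0, 0, 0.11]
    - [0, 0, 0.17]
    - [0, 0, 0.23]
    - [0, 0, 0.29]
    - [0, 0, 0.35]
    - [0, 0, 0.41]
    - [0, 0, 0.47]
    - [0, 0, 0.53]
    - [0, 0, 0.59]
    - [0, 0, 0.64]
    - [0, 0, 0.662]

```text
time: 21.73
tool_pos: [0.5467, -0.1686, 0.1531]
tcp_rot: [-1.288, -2.861, -0.0]
wrist_force: [-0.0, 0.3, -2.0]
width: 0.413
```

Call:
play_rows:
  slide:
    - [0, 0, 0]
    - [0, 0, 0]
    - [0, 0, 0]
  delta_rot:
    - [0, 0, 0]
    - [0, 0, 0]
    - [0, 0, 0]

```text
time: 21.98
tool_pos: [0.5458, -0.1676, 0.152]
tcp_rot: [-1.286, -2.859, -0.001]
wrist_force: [0.7, -0.6, -0.7]
width: 0.413
```

```bash
python3 -c "
from h import *
x,y=place('short')
go((x,y,.155,YT),(x,y,.0365,YT))"
```

```text
t 21.98 pos [ 0.5458 -0.1676  0.152 ] yaw_y 0.725 q [-0.34  0.14  1.92  0.    1.09 -1.07] F [ 0.7 -0.6 -0.7] w 0.413
slide [-0.06, 0.36, -0.31] rot [-0.002, -0.006, -0.006]
slide [-0.13, 0.38, 11.54] rot [-0.002, -0.006, -0.006]
```

Call:
play_rows:
  slide:
    - [-0.1, 0.35, 0]
    - [-0.1, 0.35, 2]
    - [-0.1, 0.35, 5]
    - [-0.1, 0.4, 8]
    - [-0.1, 0.4, 10]
    - [-0.1, 0.4, 11.5]
    - [-0.1, 0.4, 11.5]
    - [-0.1, 0.4, 11.5]
    - [-0.1, 0.4, 11.5]
  delta_rot:
    - [0, -0.006, 0]
    - [0, -0.006, 0]
    - [0, -0.006, 0]
    - [0, -0.006, 0]
    - [0, -0.006, 0]
    - [0, -0.006, 0]
    - [0, -0.006, 0]
    - [0, -0.006, 0]
    - [0, -0.006, 0]

```text
time: 22.73
tool_pos: [0.5496, -0.1645, 0.0377]
tcp_rot: [1.287, 2.866, -0.003]
wrist_force: [0.1, 0.2, -1.4]
width: 0.409
```

```bash
python3 -c "
from h import *
x,y=place('short')
go((x,y,.0325,YT))"
```

```text
t 22.73 pos [ 0.5496 -0.1645  0.0377] yaw_y 0.727 q [-0.33  0.28  1.99 -0.    0.87 -1.06] F [ 0.1  0.2 -1.4] w 0.409
slide [-0.04, -0.13, 0.52] rot [-0.002, 0.001, -0.004]
```

Call:
play_rows:
  slide:
    - [0, -0.1, 0.2]
    - [0, -0.1, 0.4]
    - [0, -0.1, 0.5]
    - [0, -0.1, 0.55]
    - [0, -0.1, 0.55]
    - [0, -0.1, 0.55]
  delta_rot:
    - [0, 0, 0]
    - [0, 0, 0]
    - [0, 0, 0]
    - [0, 0, 0]
    - [0, 0, 0]
    - [0, 0, 0]

```text
time: 23.23
tool_pos: [0.5492, -0.1652, 0.0326]
tcp_rot: [1.287, 2.865, -0.002]
wrist_force: [-0.7, 0.4, 1.2]
width: 0.412
```

Contact (the force rose from -1.4 to +1.2). Releasing.

Call:
play_rows:
  slide:
    - [0, 0, 0.05]
    - [0, 0, 0.05]
    - [0, 0, 0.05]
    - [0, 0, 0.05]
    - [0, 0, 0.05]
    - [0, 0, 0.05]
  delta_rot:
    - [0, 0, 0]
    - [0, 0, 0]
    - [0, 0, 0]
    - [0, 0, 0]
    - [0, 0, 0]
    - [0, 0, 0]
  hand: 0.8

```text
time: 23.73
tool_pos: [0.5491, -0.1652, 0.0321]
tcp_rot: [1.287, 2.865, -0.002]
wrist_force: [0.3, 0.2, 0.2]
width: 0.803
```

Call:
play_rows:
  slide:
    - [0, 0, -2]
    - [0, 0, -5]
    - [0, 0, -8]
    - [0, 0, -11]
    - [0, 0, -13]
    - [0, 0, -13]
  delta_rot:
    - [0, 0, 0]
    - [0, 0, 0]
    - [0, 0, 0]
    - [0, 0, 0]
    - [0, 0, 0]
    - [0, 0, 0]
  hand: 1

```text
time: 24.23
tool_pos: [0.5528, -0.1663, 0.1682]
tcp_rot: [1.283, 2.856, -0.001]
wrist_force: [0.7, -0.4, 0.9]
width: 1.001
```

```bash
python3 -c "
from h import *
go((*PICK['flanged'],.16,YP))
p=read_camera('side');cv2.imwrite('pics/s8.png',p['image'][...,::-1])"
```

```text
t 24.23 pos [ 0.5528 -0.1663  0.1682] yaw_y 0.727 q [-0.33  0.13  1.9  -0.    1.1  -1.06] F [ 0.7 -0.4  0.9] w 1.001
slide [19.88, 26.82, 0.72] rot [0.0, 0.011, -0.662]
```

View pics/s8.png

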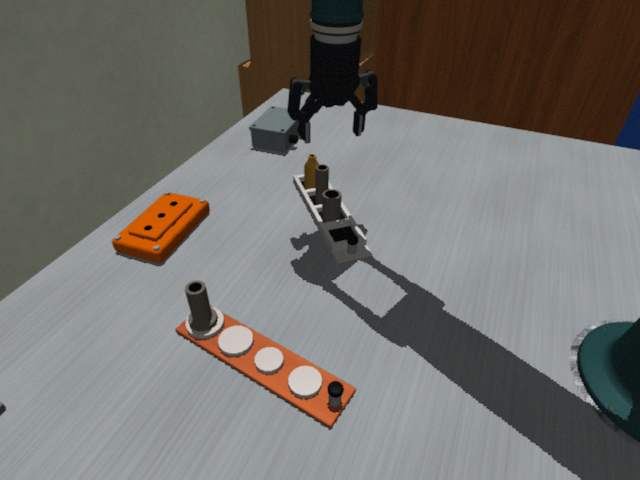

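Three pieces stand in the tray: (312,172), (322,185) and (332,205). Only the flanged sleeve (200,308) is left.

Call:
play_rows:
  slide:
    - [0.9, 1.2, 0]
    - [2.6, 3.5, 0.2]
    - [4.5, 6, 0.4]
    - [6.4, 8.6, 0.6]
    - [8.3, 11.2, 0.7]
    - [10.3, 13.9, 0.7]
    - [12.3, 16.6, 0.7]
    - [14.2, 19.2, 0.7]
    - [16.2, 21.8, 0.7]
    - [18, 24.3, 0.7]
    - [19.2, 25.9, 0.7]
    - [19.9, 26.8, 0.7]
  delta_rot:
    - [0, 0, -0.05]
    - [0, 0, -0.11]
    - [0, 0, -0.17]
    - [0, 0, -0.23]
    - [0, 0, -0.29]
    - [0, 0, -0.35]
    - [0, 0, -0.41]
    - [0, 0, -0.47]
    - [0, 0, -0.53]
    - [0, 0, -0.59]
    - [0, 0, -0.64]
    - [0, 0.011, -0.662]

```text
time: 25.28
tool_pos: [0.6183, 0.1636, 0.1554]
tcp_rot: [-0.278, -3.123, -0.001]
wrist_force: [-0.3, -0.7, -0.9]
width: 1.0
```

Call:
play_rows:
  slide:
    - [0, 0, 0]
    - [0, 0, 0]
    - [0, 0, 0]
  delta_rot:
    - [0, 0, 0]
    - [0, 0, 0]
    - [0, 0, 0]

```text
time: 25.53
tool_pos: [0.6175, 0.1623, 0.1541]
tcp_rot: [-0.28, -3.12, 0.001]
wrist_force: [0.2, -0.8, -0.5]
width: 1.0
```

```bash
python3 -c "
from h import *
go((*PICK['flanged'],.16,YP),(*PICK['flanged'],.047,YP))"
```

```text
t 25.53 pos [0.6175 0.1623 0.1541] yaw_y 1.392 q [ 0.22  0.26  1.77  0.    1.12 -1.18] F [ 0.2 -0.8 -0.5] w 1.000
slide [-0.41, -0.12, -0.59] rot [-0.001, -0.009, 0.003]
slide [-0.51, -0.1, 10.71] rot [-0.001, -0.009, 0.003]
```

Call:
play_rows:
  slide:
    - [-0.4, -0.1, 0]
    - [-0.4, -0.1, 2]
    - [-0.5, -0.1, 5]
    - [-0.5, -0.1, 8]
    - [-0.5, -0.1, 10]
    - [-0.5, -0.1, 10.7]
    - [-0.5, -0.1, 10.7]
    - [-0.5, -0.1, 10.7]
    - [-0.5, -0.1, 10.7]
  delta_rot:
    - [0, -0.009, 0]
    - [0, -0.009, 0]
    - [0, -0.009, 0]
    - [0, -0.009, 0]
    - [0, -0.009, 0]
    - [0, -0.009, 0]
    - [0, -0.009, 0]
    - [0, -0.009, 0]
    - [0, -0.009, 0]

```text
time: 26.28
tool_pos: [0.623, 0.1603, 0.0492]
tcp_rot: [0.282, 3.125, -0.0]
wrist_force: [0.5, 0.2, 0.6]
width: 0.999
```

```bash
python3 -c "
from h import *
go((*PICK['flanged'],.047,YP))"
```

```text
t 26.28 pos [0.623  0.1603 0.0492] yaw_y 1.391 q [ 0.21  0.38  1.83 -0.    0.93 -1.18] F [0.5 0.2 0.6] w 0.999
slide [0.17, -0.02, 0.22] rot [0.0, 0.004, 0.002]
```

Call:
play_rows:
  slide:
    - [0.1, 0, 0.1]
    - [0.15, 0, 0.2]
    - [0.15, 0, 0.2]
    - [0.15, 0, 0.2]
    - [0.15, 0, 0.2]
    - [0.15, 0, 0.2]
    - [0.15, 0, 0.2]
    - [0.15, 0, 0.2]
    - [0.15, 0, 0.2]
    - [0.15, 0, 0.2]
    - [0.15, 0, 0.2]
    - [0.15, 0, 0.2]
  delta_rot:
    - [0, 0, 0]
    - [0, 0, 0]
    - [0, 0, 0]
    - [0, 0, 0]
    - [0, 0, 0]
    - [0, 0, 0]
    - [0, 0, 0]
    - [0, 0, 0]
    - [0, 0, 0]
    - [0, 0, 0]
    - [0, 0, 0]
    - [0, 0, 0]
  hand: 0
  force: 40

```text
time: 27.28
tool_pos: [0.6219, 0.1607, 0.0478]
tcp_rot: [0.282, 3.125, 0.0]
wrist_force: [-1.1, 0.3, 5.4]
width: 0.316
```

Call:
play_rows:
  slide:
    - [0, 0, -1.5]
    - [0, 0, -4]
    - [0, 0, -7]
    - [0, 0, -10]
    - [0, 0, -11.5]
    - [0, 0, -11.5]
    - [0, 0, -11.5]
    - [0, 0, -11.5]
  delta_rot:
    - [0, 0, 0]
    - [0, 0, 0]
    - [0, 0, 0]
    - [0, 0, 0]
    - [0, 0, 0]
    - [0, 0, 0]
    - [0, 0, 0]
    - [0, 0, 0]

```text
time: 27.95
tool_pos: [0.62, 0.1604, 0.1604]
tcp_rot: [0.282, 3.128, -0.002]
wrist_force: [0.1, 0.0, -1.4]
width: 0.322
```

```bash
python3 -c "
from h import *
x,y=place('flanged');print(x,y)
go((x,y,.155,YT))
p=read_camera('side');cv2.imwrite('pics/s9.png',p['image'][...,::-1])"
```

```text
0.508901297246676 -0.12100637397955229
t 27.95 pos [0.62   0.1604 0.1604] yaw_y 1.391 q [ 0.21  0.26  1.76 -0.    1.12 -1.18] F [ 0.1  0.  -1.4] w 0.322
slide [5.89, -29.67, 0.57] rot [-0.001, 0.001, 0.66]
```

View pics/s9.png

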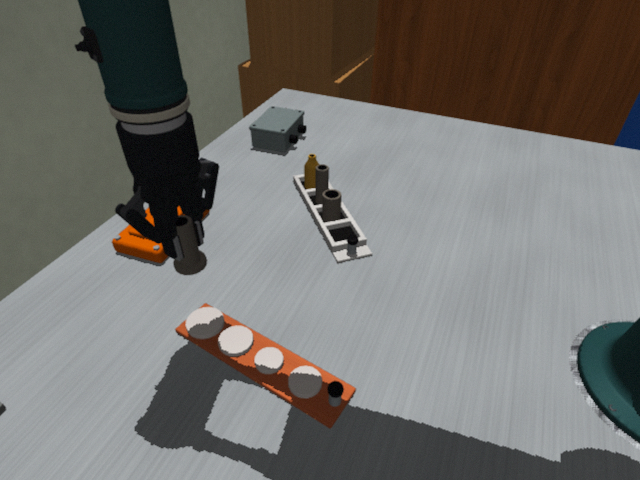

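The flanged sleeve is lifted and upright (188,245). Its 42 mm flange leaves 4 mm per side in the pocket, so I'll hover and correct before lowering.

Call:
play_rows:
  slide:
    - [0.3, -1.4, 0.1]
    - [0.8, -3.9, 0.3]
    - [1.3, -6.6, 0.5]
    - [1.9, -9.4, 0.5]
    - [2.5, -12.3, 0.5]
    - [3, -15.2, 0.5]
    - [3.6, -18.2, 0.5]
    - [4.2, -21.1, 0.5]
    - [4.8, -24, 0.5]
    - [5.3, -26.8, 0.5]
    - [5.7, -28.7, 0.5]
    - [5.9, -29.7, 0.5]
  delta_rot:
    - [0, 0, 0.05]
    - [0, 0, 0.11]
    - [0, 0, 0.17]
    - [0, 0, 0.23]
    - [0, 0, 0.29]
    - [0, 0, 0.35]
    - [0, 0, 0.41]
    - [0, 0, 0.47]
    - [0, 0, 0.53]
    - [0, 0, 0.59]
    - [0, 0, 0.64]
    - [0, 0, 0.66]

```text
time: 29.0
tool_pos: [0.5059, -0.1229, 0.1529]
tcp_rot: [-1.285, -2.863, 0.004]
wrist_force: [0.6, 0.5, -1.3]
width: 0.311
```

Call:
play_rows:
  slide:
    - [0, 0, 0]
    - [0, 0, 0]
    - [0, 0, 0]
  delta_rot:
    - [0, 0, 0]
    - [0, 0, 0]
    - [0, 0, 0]

```text
time: 29.25
tool_pos: [0.5056, -0.122, 0.1519]
tcp_rot: [-1.283, -2.861, 0.003]
wrist_force: [1.1, -0.5, -1.8]
width: 0.32
```

```bash
python3 -c "
from h import *
x,y=place('flanged')
go((x,y,.155,YT),(x,y,.058,YT))"
```

```text
t 29.25 pos [ 0.5056 -0.122   0.1519] yaw_y 0.728 q [-0.28  0.05  2.02 -0.    1.08 -1.01] F [ 1.1 -0.5 -1.8] w 0.320
slide [-0.14, 0.31, -0.31] rot [-0.004, -0.004, -0.003]
slide [-0.18, 0.35, 9.39] rot [-0.004, -0.004, -0.003]
```

Call:
play_rows:
  slide:
    - [-0.1, 0.3, 0]
    - [-0.15, 0.3, 2]
    - [-0.15, 0.3, 5]
    - [-0.2, 0.3, 8]
    - [-0.2, 0.35, 9.3]
    - [-0.2, 0.35, 9.3]
    - [-0.2, 0.35, 9.3]
    - [-0.2, 0.35, 9.3]
    - [-0.2, 0.35, 9.3]
  delta_rot:
    - [0, -0.004, 0]
    - [0, -0.004, 0]
    - [0, -0.004, 0]
    - [0, -0.004, 0]
    - [0, -0.004, 0]
    - [0, -0.004, 0]
    - [0, -0.004, 0]
    - [0, -0.004, 0]
    - [0, -0.004, 0]

```text
time: 30.0
tool_pos: [0.5109, -0.1212, 0.0607]
tcp_rot: [1.283, 2.866, -0.005]
wrist_force: [-0.4, 0.8, -1.6]
width: 0.317
```

```bash
python3 -c "
from h import *
x,y=place('flanged')
go((x,y,.040,YT))
p=read_camera('side');cv2.imwrite('pics/s10.png',cv2.resize(p['image'][120:290,250:450,::-1],None,fx=4,fy=3.5))"
```

```text
t 30.00 pos [ 0.5109 -0.1212  0.0607] yaw_y 0.729 q [-0.28  0.17  2.08 -0.    0.89 -1.  ] F [-0.4  0.8 -1.6] w 0.317
slide [0.15, -0.13, 2.07] rot [-0.002, 0.003, -0.002]
```

View pics/s10.png

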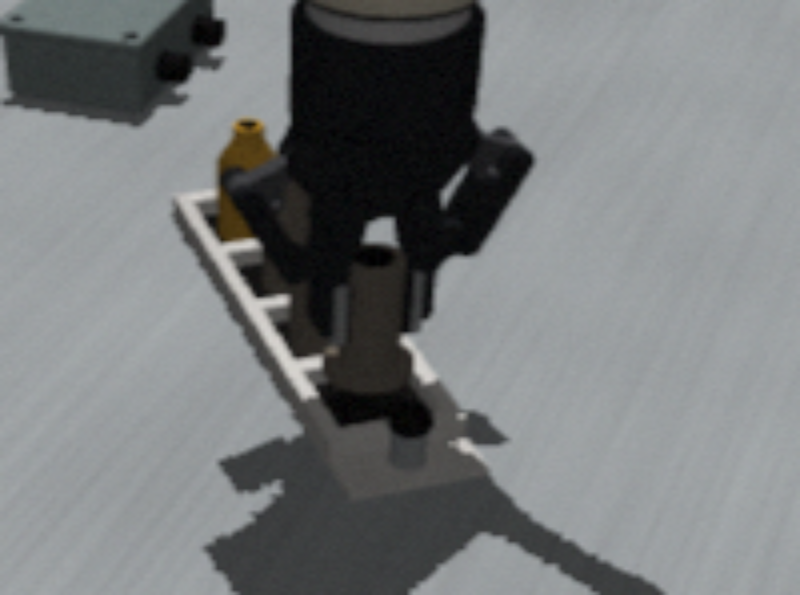

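The flange (~370,375) hovers over the nearest pocket. Lowering it.

Call:
play_rows:
  slide:
    - [0.15, -0.1, 0]
    - [0.15, -0.1, 0.6]
    - [0.15, -0.1, 1.2]
    - [0.15, -0.1, 1.8]
    - [0.15, -0.1, 2.1]
    - [0.15, -0.1, 2.1]
    - [0.15, -0.1, 2.1]
    - [0.15, -0.1, 2.1]
  delta_rot:
    - [0, 0, 0]
    - [0, 0, 0]
    - [0, 0, 0]
    - [0, 0, 0]
    - [0, 0, 0]
    - [0, 0, 0]
    - [0, 0, 0]
    - [0, 0, 0]

```text
time: 30.72
tool_pos: [0.509, -0.121, 0.0396]
tcp_rot: [1.284, 2.866, -0.005]
wrist_force: [0.0, -0.2, -1.0]
width: 0.318
```

```bash
python3 -c "
from h import *
x,y=place('flanged')
go((x,y,.0365,YT))"
```

```text
t 30.72 pos [ 0.509  -0.121   0.0396] yaw_y 0.729 q [-0.28  0.19  2.1  -0.    0.85 -1.  ] F [ 0.  -0.2 -1. ] w 0.318
slide [0.01, -0.01, 0.31] rot [-0.003, 0.002, -0.002]
```

Call:
play_rows:
  slide:
    - [0, 0, 0.1]
    - [0, 0, 0.2]
    - [0, 0, 0.3]
    - [0, 0, 0.35]
    - [0, 0, 0.35]
    - [0, 0, 0.35]
  delta_rot:
    - [0, 0, 0]
    - [0, 0, 0]
    - [0, 0, 0]
    - [0, 0, 0]
    - [0, 0, 0]
    - [0, 0, 0]

```text
time: 31.22
tool_pos: [0.5092, -0.121, 0.0367]
tcp_rot: [1.283, 2.866, -0.005]
wrist_force: [-2.5, 0.5, 4.9]
width: 0.315
```

Call:
play_rows:
  slide:
    - [0, 0, 0]
    - [0, 0, 0]
    - [0, 0, 0]
    - [0, 0, 0]
    - [0, 0, 0]
    - [0, 0, 0]
  delta_rot:
    - [0, 0, 0]
    - [0, 0, 0]
    - [0, 0, 0]
    - [0, 0, 0]
    - [0, 0, 0]
    - [0, 0, 0]
  hand: 0.8

```text
time: 31.72
tool_pos: [0.5091, -0.121, 0.0365]
tcp_rot: [1.284, 2.866, -0.005]
wrist_force: [0.5, -0.3, 0.2]
width: 0.8
```

Call:
play_rows:
  slide:
    - [0, 0, -2]
    - [0, 0, -5]
    - [0, 0, -8]
    - [0, 0, -11]
    - [0, 0, -14]
    - [0, 0, -16]
    - [0, 0, -16]
  delta_rot:
    - [0, 0, 0]
    - [0, 0, 0]
    - [0, 0, 0]
    - [0, 0, 0]
    - [0, 0, 0]
    - [0, 0, 0]
    - [0, 0, 0]
  hand: 1

```text
time: 32.3
tool_pos: [0.5126, -0.1214, 0.2025]
tcp_rot: [1.28, 2.857, -0.003]
wrist_force: [0.0, -0.4, -0.5]
width: 1.005
```

Call:
play_rows:
  slide:
    - [3, 2, 0]
    - [6, 4, 0]
    - [9, 7, 0]
    - [12, 9, 0]
    - [15, 12, 0]
    - [18, 14, 0]
    - [20, 15, 0]
    - [20, 15, 0]
    - [20, 15, 0]
    - [20, 15, 0]
  delta_rot:
    - [0, 0, 0]
    - [0, 0, 0]
    - [0, 0, 0]
    - [0, 0, 0]
    - [0, 0, 0]
    - [0, 0, 0]
    - [0, 0, 0]
    - [0, 0, 0]
    - [0, 0, 0]
    - [0, 0, 0]

```text
time: 33.13
tool_pos: [0.4911, 0.1272, 0.1999]
tcp_rot: [1.279, 2.858, -0.005]
wrist_force: [0.4, -0.7, -1.1]
width: 1.003
```

```bash
cat > chk.py <<'E'
from h import *
from scipy.optimize import least_squares
np.set_printoptions(precision=4,suppress=True)
for n in("top","side"):
    p=read_camera(n);P=cloud(p);cv2.imwrite(f'pics/f_{n}.png',p['image'][...,::-1])
    a=.7312
    for k,H,R in(("nozzle",.074,.0165),("long",.08,.013),("short",.056,.018),("flanged",.07,.014)):
        c=place(k);m=np.hypot(P[...,0]-c[0],P[...,1]-c[1])<.026
        z=np.nanpercentile(P[...,2][m],99)
        B=P[m&(P[...,2]>.02)&(P[...,2]<(.052 if k=="nozzle" else H))][:,:2]
        f=least_squares(lambda q:np.hypot(B[:,0]-q[0],B[:,1]-q[1])-R,c,loss="soft_l1",f_scale=.001).x-c
        t=P[m&(np.abs(P[...,2]-H-.005)<.003)][:,:2]
        r=np.array(cv2.minEnclosingCircle((t*1000).astype(np.float32))[0])/1000-c
        L=lambda v:np.array([np.cos(a)*v[0]+np.sin(a)*v[1],-np.sin(a)*v[0]+np.cos(a)*v[1]])
        print(n,k,"bottom z %.4f"%(z-H),"err barrel",L(f),"rim",L(r),len(B))
s=read_state();print(s["time"],s["tool_pos"])
E
python3 chk.py
```

```text
top nozzle bottom z 0.0063 err barrel [ 0.0016 -0.0002] rim [0.0016 0.0005] 184
top long bottom z 0.0069 err barrel [0.0005 0.0001] rim [-0.0004  0.0007] 247
top short bottom z 0.0071 err barrel [ 0.0013 -0.0004] rim [0.0012 0.0001] 147
top flanged bottom z 0.0071 err barrel [ 0.0009 -0.001 ] rim [ 0.001  -0.0007] 119
side nozzle bottom z -0.0462 err barrel [-0.0015  0.003 ] rim [-0.298   0.6099] 20
side long bottom z 0.0061 err barrel [-0.0005  0.0011] rim [-0.0012  0.0013] 54
side short bottom z 0.0060 err barrel [0.0005 0.0008] rim [-0.0099  0.0114] 18
side flanged bottom z 0.0060 err barrel [-0.0002 -0.0001] rim [-0.0004  0.0015] 346
33.2333 [0.4915 0.1265 0.2002]
```

View pics/f_side.png

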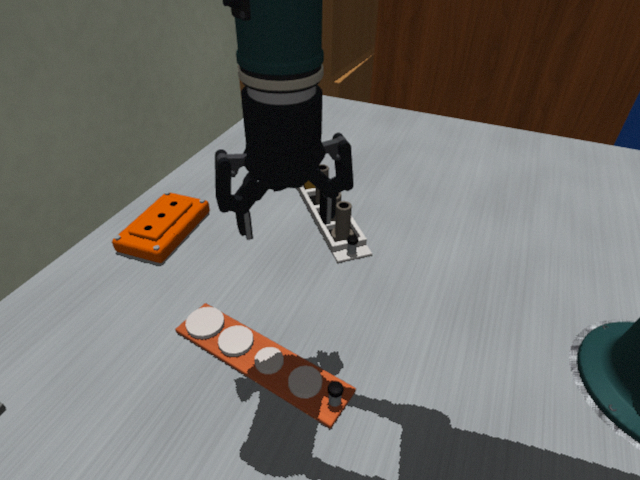

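View pics/f_top.png

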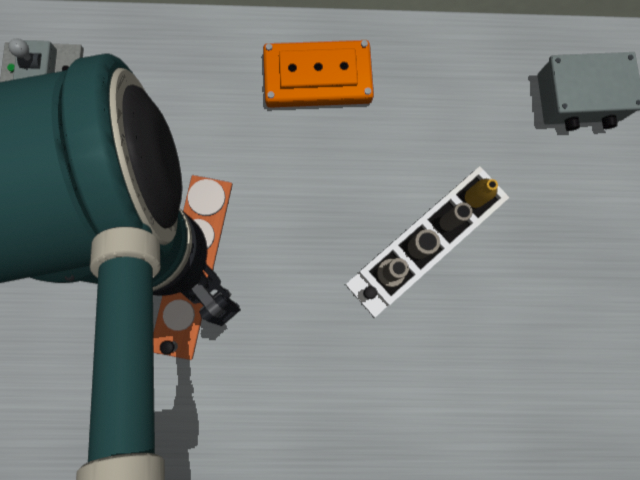

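The top view shows all four pieces upright in their pockets: nozzle (485,190), long (458,215), short (425,243) and flanged (393,270), with the flanged one next to the post (370,292). All are within 2 mm of centre and on the floor, and the robot is clear. Handing in.

```bash
python3 -c "
from workcell import *
print(finish_job())"
```

```text
the job is handed in; nothing more can be done
None
```

I moved all four pieces to the calibration rack in reverse order and handed the job in at about 33 s. From the pocket farthest from the datum post to the nearest, they are the nozzle, long sleeve, short sleeve and flanged sleeve.

- **Position:** the last top-camera check put every piece within about 2 mm of its pocket centre, against the 13 mm allowed.
- **Height and stance:** undersides read 6–7 mm, which fits the 5 mm floor within the camera's roughly 2 mm calibration error. I judged uprightness by eye and from rim and barrel centres agreeing, and did not measure the tilt angle. No piece tipped over on the way.
- **Side camera:** it agreed for the long and flanged sleeves. The gripper hid most of the nozzle and part of the short sleeve, so its numbers there are not usable: nozzle height -46 mm and rim fit far off, short-sleeve rim about 10–11 mm off.
- **Forces:** the wrist readings stayed under about 10 N, and the arm ended clear of everything.

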